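# Draw a brass flat bar out of the covered stock bin and lay it across the soldering block

## Robot

A 7-joint arm with a two-finger parallel gripper is mounted at the origin on the work surface. World frame = base frame: x ahead of the robot, y to its left, z up, the work surface at z = 0. Lengths are in m, angles in rad, forces in N, time in s.
With the tool pointing down it reaches from about 0.425 to 0.875 m from the base axis. Payload 8.4 kg.
Tool frame: the origin (TCP) lies at the very end of the fingers, on their centre line; the grasp point (between the pads) lies 19 mm behind it (pinch_z is the distance from the TCP to the grasp point, in m); z points along the fingers, y is the line along which they close (so a half turn about z gives the same grasp; the last joint's range is limited). The gripper opens to 87 mm and grips with 3 to 60 N. Pads are 19 mm wide; open, the fingers measure 117 mm over their backs; the gripper's body (75 mm by 190 mm) begins 51 mm behind the grasp point.
Start: joints at [1.148, 0.333, 0.04, 1.465, -0.013, 1.343, -0.059], TCP at [0.207, -0.616, 0.223] pointing down, gripper open.
Joint ranges: [-2.58, 2.58], [-0.38, 2.09], [-1.3, 1.39], [0.25, 2.4], [-1.5, 4.64], [0.08, 2.09], [-2.65, 2.65]. Speed limits (rad/s): [2.22, 2.22, 2.79, 2.79, 3.14, 3.14, 3.14].

## Interface

Orientations are given as a 3x3 rotation matrix whose columns are the frame's x, y, z axes.
In Python, from rig import state, read_camera, job_done, cut_out, place_of, pinch_z gives the robot as it stands.
- The arm moves only by the tool move_arm, never from a script. Its argument "moves" is a list of rows, each a list of 7 numbers: the opening, from 0 (shut) to 1 (fully open), then the shift along the tool's x, y, z in cm, then the turn, a rotation vector about the tool's x, y, z in degrees. In form: [[gripper, x, y, z, wx, wy, wz], ...]. A call has 1 to 5 rows; each row shifts and turns the commanded pose from where the row before left it, along the tool's axes as they then stand; what a row does not reach is not made up. A row lasts 1/10 s, in which the tool goes at most 50 mm and 8.59 degrees, less where a joint would pass 70% of its speed; a pose out of reach is approached as far as the arm can. A call with a gripper value outside its range is refused whole. The fingers move at their own pace and stop on an object; the grip force is fixed at half the most. Time passes only in rows, so rows that do not move let the fingers close. It gives the time, the measured TCP pose, the force, the opening and the grip force at its end, in the units of the state.
- state(): the state, without advancing time (a new reading comes with each control period).
- read_camera(name): name is "side" or "top"; returns a dict with "frame" (480x640x3 uint8, red, green, blue), "intrinsics" (3x3 intrinsics, pixels), "k1" (the pictures are not rectified: a ray, as slopes to the right and down, at radius r is drawn at 1 + k1 r^2 times it, then the intrinsics apply), "extrinsics" (4x4, takes a point from world to camera coordinates). Camera axes: x right, y down, z forward; pixel columns grow to the right and rows downward; lengths in m; the calibration is good to about 2 mm. A picture is of the moment at which its call begins. There is no depth.
- job_done(): hands the job in; it is judged then, once.
Trained networks look in the newest picture that a camera, given by its name, has taken for a name from the list of things; names that differ only in an ending like _2 or _b are one class to them, and where a whole thing is asked for, a point or a joint stands for the part that bears it (a point fixed in the world has none). Each returns a list of dicts, best first, with "conf" (0 to 1); they miss things now and then, are a little off and sometimes report something else, mostly with a low value. They report only what shows in the picture. A call takes as long as a camera call.
- cut_out(label, camera): "mask" (480x640 bool, what is visible of it) and "box" ([left, top, right, bottom] in pixels, round what is visible of it).
- place_of(label, camera): "pixel" ([row, column] in pixels: a listed point, or the origin of a listed thing).
The state is a dict: "clock": time; "q": joint angles; "qd": joint speeds; "joint_torque": joint torques, N m; "tcp_pos": TCP position; "tool_rot": TCP orientation; "force": force on the tool from outside, world axes, zero at the start; "torque": the same for the moment, N m; "gripper_width": opening from 0.0 (shut) to 1.0 (fully open); "finger_force": force on a finger pad.
Only numpy, scipy, OpenCV 4.12 (cv2) and the standard library are available. Lean on these libraries where they do the work, as an engineer would, in place of code of your own. Each camera call takes 0.05 s, during which the arm holds its last target. There are 200 camera calls.

## Task

Take hold of the flat brass bar where its end sticks out of the slot of the covered stock bin and draw it out gently along its slant, without forcing it against the bin. Then lay it gently down, without dropping it, flat across the middle of the soldering block, square to the block's long sides and with both ends overhanging about equally, and let go. Leave the square rod and the round rod in the bin and everything else on the bench where it is.

Things in the scene. Friction and masses are not known exactly. Their poses are not given: they have to be found in the camera images.
- flat_bar: Brass flat bar to fetch: 200 mm long (own y), 20 wide (x), 10 thick (z), 0.26 to 0.4 kg; origin at its centre. At the start it lies on the bin's ramp in one of the slots, its width level: its -y end slants up and out by 0.38 rad, some 55 mm of it outside the wall; its +y end is at the bin's back wall. Grip it 15 to 30 mm from its -y end.
- square_rod: Brass rod of 12 x 12 mm square section, 200 mm long, leaning in another slot of the bin in the same way. Origin at its centre, y along its length. Leave it in place.
- round_rod: Round brass rod, 12 mm diameter, 200 mm long, leaning in the remaining slot in the same way. Origin at its centre, y along its length. Leave it in place.
- bin: Wooden stock bin fixed to the bench: 195 mm (x) by 140 mm (y), 94 mm high. Origin: centre of its underside, z up; yaw varies. The 5 mm wall at its -y side (outer face at y = -70 mm) has three slots, each the mouth of a bay with a straight ramp that falls by 0.38 rad from the sill to the back wall (inner face y = +65 mm). Which bar is in which slot changes.
- bin_slot (a point): Middle of the sill of the bin's middle slot (bin x = 0, y = -67.5, z = 60 mm). Each slot is 32 mm wide, from 60 to 80 mm above the bench, closed all round; the others are centred 60 mm to either side along the bin's x. A fixed clear cover slopes inside the bin, 18 mm straight above the ramp and parallel to it, so a bar comes out only along the slant.
- block: Soldering block of plain sand-coloured ceramic, 160 mm (its x) by 100 mm (its y), 40 mm high, fixed to the bench. Origin: centre of its underside; z up. The bar is to lie along the block's y, over its centre, so that about 50 mm overhangs at each side; either way round.
- hammer: Hammer lying on the bench, bystander. Origin near its middle on its underside.
- pliers: Pliers lying on the bench, about 150 mm long, bystander. Origin at the pivot, on the underside.
- scraper: Steel scraper with a wooden handle, about 255 mm long, lying on the bench, bystander. Origin near its middle, on the underside.
- jar: Glass jar, 64 mm diameter, 75 mm high, bystander. Origin: centre of the underside.
- dish: White ceramic dish, 80 mm diameter, 30 mm high, bystander. Origin: centre of the underside.
- anvil: Steel bench block, 80 x 80 x 30 mm, bystander. Origin: centre of the underside.

How it is judged:
By the outcome, as a careful person would: the job done as asked, in the order asked, and still so for the second after the job is handed in, with the robot touching nothing.
It also fails if it takes over 45 s, if anything falls off the work surface, if the arm or the gripper's body presses on something with over 40 N, if the wrist force passes 120 N, or if a joint passes its speed limit or range.

## Working session

There is one attempt and no reset: what is moved stays moved. The work goes in short steps, Python scripts to look and compute and a tool call to move; the robot and the scene stay as the last step left them, time stands still between calls to the robot, and variables do not carry over. Pictures are saved under pics/ and viewed, at most 10 in all, crops included, and the job is handed in when it is done.

Besides the shell and the picture viewer there is one more tool, called after "Call:" as a command line: name --pt "numbers of a row" for each row, then --argument value for the rest. move_arm: Moves the arm, as the interface text tells. Its arguments: {"type":"object","properties":{"moves":{"type":"array","items":{"type":"array","items":{"type":"number"}}}},"required":["moves"]}

```bash
mkdir -p pics; ls; python3 - <<'E'
from rig import *
import cv2
for n in("side","top"):
    c=read_camera(n); cv2.imwrite(f"pics/{n}0.png",c["frame"][:,:,::-1]); print(n,c["intrinsics"],c["k1"],c["extrinsics"])
    for l in("flat_bar","square_rod","round_rod","bin","bin_slot","block"):
        print(l,[(round(d["conf"],2),[round(float(v),1) for v in d["pixel"]]) for d in place_of(l,n)][:3])
s=state();print(s["clock"],s["tcp_pos"],s["tool_rot"],s["force"],pinch_z)
E
```

```text
pics
side [[479.07104933   0.         324.61014664]
 [  0.         479.07104933 242.76941864]
 [  0.           0.           1.        ]] -0.003645954697843464 [[-0.74246216 -0.66985852  0.00628566  0.37739293]
 [-0.41451936  0.45203622 -0.7898335   0.29882676]
 [ 0.52623535 -0.58902701 -0.61328911  0.74826147]
 [ 0.          0.          0.          1.        ]]
flat_bar []
square_rod []
round_rod []
bin [(0.55, [366.0, 205.0]), (0.29, [246.1, 391.4])]
bin_slot [(0.58, [324.3, 232.0])]
block [(0.59, [244.0, 391.2])]
top [[507.241594     0.         322.62434935]
 [  0.         507.241594   241.60347256]
 [  0.           0.           1.        ]] 0.03595779464806077 [[-0.00234717 -0.99999106  0.00351789 -0.04705405]
 [-0.99522155  0.00199255 -0.09762221  0.54154667]
 [ 0.09761433 -0.00373022 -0.99521733  0.96705827]
 [ 0.          0.          0.          1.        ]]
flat_bar []
square_rod []
round_rod []
bin [(0.94, [250.6, 146.1])]
bin_slot [(0.68, [256.4, 170.4])]
block [(0.58, [273.6, 404.0])]
0.7 [ 0.20679415 -0.6162275   0.2225696 ] [[ 9.48041524e-01  3.18146616e-01 -1.77129597e-05]
 [ 3.18146615e-01 -9.48041523e-01 -3.32624834e-05]
 [-2.73749679e-05  2.58988973e-05 -9.99999999e-01]] [ 0.0312233   0.78059383 -0.31714725] 0.0187
```

View pics/side0.png

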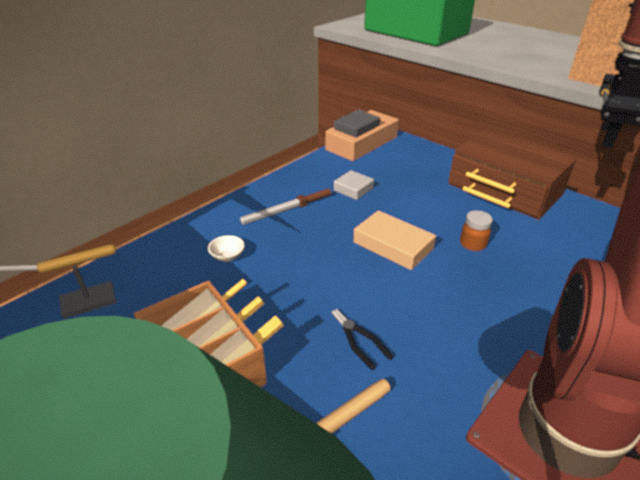

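View pics/top0.png

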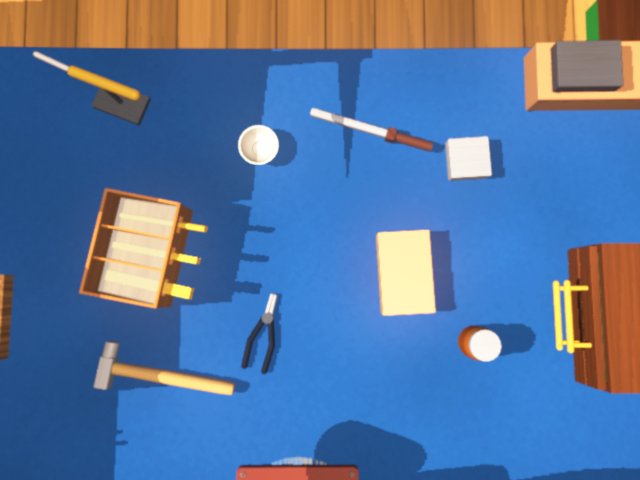

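The pictures show the bin at top-view (135,248), with its slots facing right (world −y). The flat bar is the wide one in the slot nearest the robot, with its end at about (181,292). The block is at (406,272). Next I'll zoom in on the bin and the block.

```bash
cat > h.py <<'E'
import numpy as np, cv2
from rig import *
def undist(c,px):
    # px: (u,v) list -> slopes
    K=c["intrinsics"];p=(np.atleast_2d(px)-K[:2,2])/[K[0,0],K[1,1]]
    q=p.copy()
    for _ in range(20): q=p/(1+c["k1"]*(q**2).sum(1,keepdims=True))
    return q
def onz(c,px,z):
    q=undist(c,px);E=c["extrinsics"];R,t=E[:3,:3],E[:3,3]
    o=-R.T@t; d=np.c_[q,np.ones(len(q))]@R
    return o+d*((z-o[2])/d[:,2])[:,None]
def proj(c,P):
    E=c["extrinsics"];X=np.atleast_2d(P)@E[:3,:3].T+E[:3,3];q=X[:,:2]/X[:,2:]
    q=q*(1+c["k1"]*(q**2).sum(1,keepdims=True));K=c["intrinsics"]
    return q*[K[0,0],K[1,1]]+K[:2,2]
E
python3 - <<'E'
from h import *
c=read_camera("top");f=c["frame"][:,:,::-1]
a=cv2.resize(f[175:325,70:220],None,fx=5,fy=5,interpolation=3)[:600]
cv2.imwrite("pics/bin.png",cv2.resize(f[180:320,70:220],(750,560+0) if 0 else (640,597),interpolation=3))
m=[d for d in cut_out("block","top")][:2]
for d in m:
    cs=max(cv2.findContours(d["mask"].astype(np.uint8),0,2)[0],key=cv2.contourArea)
    r=cv2.minAreaRect(cs);b=cv2.boxPoints(r);print("block",d["conf"],r);print(onz(c,b,.04).round(4))
    q=onz(c,b,.04);print(np.linalg.norm(np.diff(q,axis=0),axis=1),q.mean(0))
for d in cut_out("bin","top")[:1]:
    print(d["conf"],d["box"])
for l in("flat_bar","square_rod","round_rod"):
    for d in cut_out(l,"top")[:2]: print(l,d["conf"],d["box"])
# block top face by brightness in colour
b=f[215:330,365:450].astype(int); cv2.imwrite("pics/block.png",cv2.resize(f[220:325,365:450],None,fx=5,fy=5,interpolation=3))
p=np.array([[107,189],[182,204],[157,308],[82,293]],float);P=onz(c,p,.094);print(P.round(4),np.linalg.norm(np.roll(P,-1,0)-P,axis=1))
E
```

```text
block 0.75 ((404.8424377441406, 272.0313415527344), (83.3198013305664, 54.25129699707031), 86.34777069091797)
[[ 0.5582 -0.1498  0.04  ]
 [ 0.5648 -0.2546  0.04  ]
 [ 0.4053 -0.2609  0.04  ]
 [ 0.3989 -0.1579  0.04  ]]
[0.10498974 0.15957456 0.10324633] [ 0.4817945  -0.20582058  0.04      ]
0.16 [310.1, 108.8, 432.1, 153.1]
flat_bar 0.89 [162.3, 278.6, 193.6, 299.8]
square_rod 0.67 [169.7, 252.7, 203.0, 266.1]
round_rod 0.57 [178.3, 221.0, 208.7, 233.1]
round_rod 0.26 [307.8, 104.6, 435.3, 152.0]
[[0.6323 0.3461 0.094 ]
 [0.6045 0.2094 0.094 ]
 [0.4158 0.2492 0.094 ]
 [0.4433 0.3829 0.094 ]] [0.13950071 0.19284077 0.13649852 0.19255294]
```

View pics/bin.png

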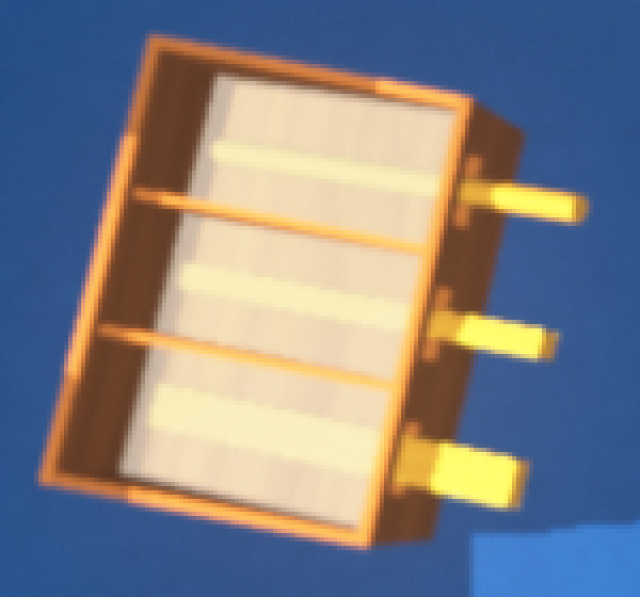

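View pics/block.png

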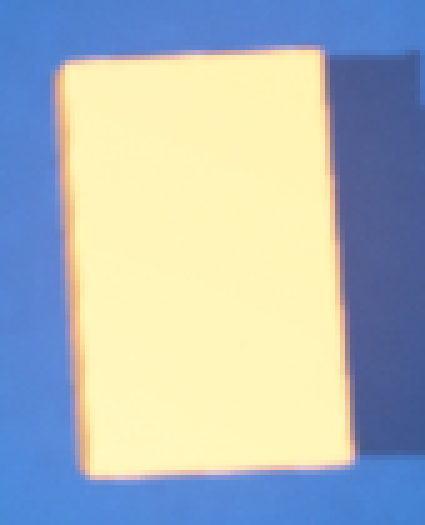

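The flat bar sits at bin x = −60, with its end at crop (517,459)–(508,507). The bin rim corners are at crop (152,36), (471,98), (369,548) and (40,484). The block's top-face corners are at crop (66,64), (324,47), (354,463) and (88,476). I'll fit these using the known sizes.

```bash
cat >> h.py <<'E'
from scipy.spatial.transform import Rotation as Ro
from scipy.optimize import least_squares
def T2(p,P):  # x,y,yaw
    P=np.atleast_2d(P);c,s=np.cos(p[2]),np.sin(p[2]);return np.c_[p[0]+c*P[:,0]-s*P[:,1],p[1]+s*P[:,0]+c*P[:,1],P[:,2]]
def rel(pos,R,s=None):
    """tool-frame shift (cm), rotvec (deg) from now to the target, and min rows"""
    s=s or state();A=np.array(s["tool_rot"]);d=np.array(pos)-s["tcp_pos"]
    w=np.degrees(Ro.from_matrix(A.T@R).as_rotvec())
    print("shift cm",(A.T@d*100).round(2),"turn",w.round(2),"rows",round(np.linalg.norm(d)/.05,1),round(np.linalg.norm(w)/8.59,1))
E
python3 - <<'E'
from h import *
c=read_camera("top");sd=read_camera("side")
cr=lambda P,o,s:(np.array(P,float)+.5)/s-.5+o
rim=cr([[152,36],[471,98],[369,548],[40,484]],[70,180],4.266)
M=np.array([[.0975,.07,.094],[.0975,-.07,.094],[-.0975,-.07,.094],[-.0975,.07,.094]])
f=least_squares(lambda p:(proj(c,T2(p,M))-rim).ravel(),[.524,.297,-.2]);print("bin",f.x,f.fun.round(2))
b=f.x
n=.38;u=np.array([-np.cos(n),np.sin(n)]);nn=np.array([np.sin(n),np.cos(n)])
def bar(dx,al,h): yz=np.array([.0613,.0085])+u*(.2-al)+nn*h; return [dx,*yz]
tip=cr([[517,459],[508,507]],[70,180],4.266)
print("tip meas",tip.round(1),"pred",proj(c,T2(b,[bar(-.05,0,.01),bar(-.07,0,.01)])).round(1))
print("side pred tip",proj(sd,T2(b,[bar(-.05,0,.01),bar(-.07,0,.01),bar(-.07,0,0),bar(-.05,0,0)])).round(1), [ (d["conf"],d["box"]) for d in cut_out("flat_bar","side")[:2]])
bl=cr([[66,64],[324,47],[354,463],[88,476]],[365,220],5)
N=np.array([[.08,.05,.04],[.08,-.05,.04],[-.08,-.05,.04],[-.08,.05,.04]])
g=least_squares(lambda p:(proj(c,T2(p,N))-bl).ravel(),[.482,-.206,.05]);print("block",g.x,g.fun.round(2))
print("side block pred",proj(sd,T2(g.x,N)).round(1).tolist())
G=T2(b,[bar(-.06,.028,.005)])[0];print("grip point",G)
s,k=np.sin(b[2]),np.cos(b[2]);X=np.array([k,s,0]);Y=np.array([-s,k,0]);Z=np.array([0,0,1])
tz=-(np.sin(n)*Y+np.cos(n)*Z);R=np.c_[np.cross(X,tz),X,tz]
out=u[0]*Y+u[1]*Z
tcp=G+tz*pinch_z
print("tcp",tcp,"R",R.tolist(),"out",out,"det",np.linalg.det(R))
np.savez("p.npz",b=b,g=g.x,R=R,tcp=tcp,out=out)
rel(tcp,R)
rel([.5,-.2,.25],R)
E
```

```text
bin [ 0.52502311  0.3003248  -0.19696834] [-0.29 -0.17  0.25  0.12 -0.02  0.01  0.06  0.03]
tip meas [[190.8 287.2]
 [188.7 298.5]] pred [[190.1 287.4]
 [187.6 298.3]]
side pred tip [[274.  316.3]
 [280.3 323.3]
 [282.4 326.1]
 [276.2 319.1]] [(0.77, [255.3, 317.0, 282.5, 345.5])]
block [ 0.4816703  -0.20841338  0.04689045] [-0.17 -0.73 -0.14  0.15 -0.2   0.32  0.5   0.25]
side block pred [[353.1, 227.9], [377.6, 209.4], [435.8, 234.5], [412.9, 256.0]]
grip point [0.44728366 0.21735827 0.07694164]
tcp [0.44592626 0.21055617 0.05957562] R [[0.18173706661817435, 0.9806643701505894, -0.07258809636689131], [0.910708319928765, -0.195697197519913, -0.36374848851284364], [-0.3709204694129827, 0.0, -0.9286646355765102]] out [-0.18173707 -0.91070832  0.37092047] det 0.9999999999999999
shift cm [ 48.97 -70.77  16.3 ] turn [-11.43 -19.73 -59.41] rows 17.5 7.4
shift cm [ 41.04 -30.13  -2.74] turn [-11.43 -19.73 -59.41] rows 10.2 7.4
```

Call:
move_arm --pt "0.5 3.7 -2.7 -0.2 0 0 0" --pt "0.5 3.7 -2.7 -0.2 0 0 0" --pt "0.5 3.7 -2.7 -0.2 0 0 0" --pt "0.5 3.7 -2.7 -0.2 0 0 0" --pt "0.5 3.7 -2.7 -0.2 0 0 0"

```text
clock: 1.65
tcp_pos: [0.3401, -0.4278, 0.2329]
tool_rot: [[0.948, 0.318, 0.0], [0.318, -0.948, -0.0], [0.0, 0.001, -1.0]]
force: [1.1, -0.5, 0.9]
gripper_width: 0.637
finger_force: 0.0
```

Call:
move_arm --pt "0.5 3.7 -2.7 -0.2 0 0 0" --pt "0.5 3.7 -2.7 -0.2 0 0 0" --pt "0.5 3.7 -2.7 -0.2 0 0 0" --pt "0.5 3.7 -2.7 -0.2 0 0 0" --pt "0.5 3.7 -2.7 -0.2 0 0 0"

```text
clock: 2.15
tcp_pos: [0.4725, -0.2409, 0.243]
tool_rot: [[0.948, 0.318, 0.001], [0.318, -0.948, -0.0], [0.0, 0.001, -1.0]]
force: [-0.1, -0.6, 0.7]
gripper_width: 0.504
finger_force: 0.0
```

Call:
move_arm --pt "0.5 0 0 0 -1.5 -2.6 -7.9" --pt "0.5 0 0 0 -1.5 -2.6 -7.9" --pt "0.5 0 0 0 -1.5 -2.6 -7.9" --pt "0.5 0 0 0 -1.5 -2.6 -7.9" --pt "0.5 0 0 0 -1.5 -2.6 -7.9"

```text
clock: 2.65
tcp_pos: [0.472, -0.2425, 0.2427]
tool_rot: [[0.509, 0.856, -0.093], [0.823, -0.516, -0.238], [-0.252, 0.044, -0.967]]
force: [-0.4, -0.6, -0.3]
gripper_width: 0.496
finger_force: 0.0
```

```bash
python3 - <<'E'
from h import *
p=np.load("p.npz");rel(p["tcp"]-.09*p["R"][:,2],p["R"]);s=state();print(s["clock"],s["q"],s["tcp_pos"],s["gripper_width"])
E
```

```text
shift cm [ 41.5  -27.15  -1.76] turn [ -3.79  -6.66 -19.59] rows 9.9 2.4
2.65 [ 0.56911131  0.10792091 -0.38393292  1.72889163  0.30045895  1.37130423
 -0.43035074] [ 0.47196188 -0.24245431  0.24268325] 0.49617933059498864
```

Call:
move_arm --pt "0.5 0 0 0 -1.3 -2.2 -6.5" --pt "0.5 0 0 0 -1.3 -2.2 -6.5" --pt "0.5 0 0 0 -1.3 -2.2 -6.5"

```text
clock: 2.95
tcp_pos: [0.4719, -0.2423, 0.2426]
tool_rot: [[0.184, 0.98, -0.071], [0.911, -0.197, -0.363], [-0.37, 0.003, -0.929]]
force: [0.2, 0.8, 0.7]
gripper_width: 0.499
finger_force: 0.0
```

Call:
move_arm --pt "0.5 4.7 -1.1 -0.8 0 0 0" --pt "0.5 4.7 -1.1 -0.8 0 0 0" --pt "0.5 4.7 -1.1 -0.8 0 0 0" --pt "0.5 4.7 -1.1 -0.8 0 0 0" --pt "0.5 4.7 -1.1 -0.8 0 0 0"

```text
clock: 3.45
tcp_pos: [0.4648, -0.0013, 0.193]
tool_rot: [[0.19, 0.979, -0.071], [0.91, -0.202, -0.362], [-0.369, 0.005, -0.93]]
force: [0.4, 0.3, 0.6]
gripper_width: 0.503
finger_force: 0.0
```

Call:
move_arm --pt "0.5 4.7 -1.1 -0.8 0 0 0" --pt "0.5 4.7 -1.1 -0.8 0 0 0" --pt "0.5 4.7 -1.1 -0.8 0 0 0" --pt "0.5 4.7 -1.1 -0.8 0 0 0" --pt "0.5 0 0 0 0 0 0"

```text
clock: 3.95
tcp_pos: [0.4577, 0.1953, 0.1516]
tool_rot: [[0.18, 0.981, -0.071], [0.913, -0.194, -0.359], [-0.366, -0.0, -0.931]]
force: [0.4, -0.2, -0.6]
gripper_width: 0.502
finger_force: 0.0
```

```bash
python3 - <<'E'
from h import *
p=np.load("p.npz");rel(p["tcp"]-.04*p["R"][:,2],p["R"]);s=state();print(s["clock"],s["q"],s["tcp_pos"],s["gripper_width"])
c=read_camera("side")
cv2.imwrite("pics/s1.png",cv2.resize(c["frame"][180:380,130:390,::-1],None,fx=3,fy=3,interpolation=3))
E
```

```text
shift cm [ 4.56 -1.45  4.11] turn [ 0.02 -0.33  0.1 ] rows 1.3 0.0
3.95 [-0.04674601  0.37125132 -0.76224567  1.71505964  0.44935334  1.50093746
 -1.12143368] [0.45773021 0.19534284 0.15161492] 0.5018161757087952
```

View pics/s1.png

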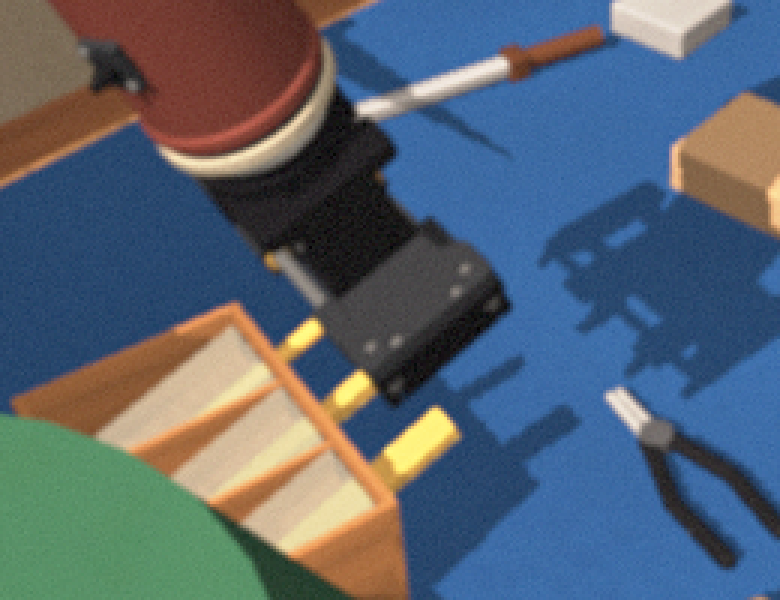

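The gripper is above and on the bench side of the bars. The flat bar's end is at crop (450,420), still clear. I'll align over it and come down in two stages.

Call:
move_arm --pt "0.5 2.3 -0.7 0 0 0 0" --pt "0.5 2.3 -0.7 1 0 -0.3 0" --pt "0.5 0 0 1.5 0 0 0" --pt "0.5 0 0 1.5 0 0 0" --pt "0.5 0 0 0 0 0 0"

```text
clock: 4.5
tcp_pos: [0.4517, 0.2154, 0.0975]
tool_rot: [[0.19, 0.979, -0.075], [0.907, -0.205, -0.369], [-0.377, 0.002, -0.926]]
force: [-0.2, -0.5, -0.3]
gripper_width: 0.5
finger_force: 0.0
```

```bash
python3 - <<'E'
from h import *
p=np.load("p.npz");rel(p["tcp"],p["R"]);s=state();print(s["clock"],s["force"],s["gripper_width"])
c=read_camera("top")
cv2.imwrite("pics/t1.png",cv2.resize(c["frame"][200:320,120:270,::-1],None,fx=5,fy=5,interpolation=3))
E
```

```text
shift cm [ 0.88 -0.48  3.74] turn [-0.08  0.35 -0.53] rows 0.8 0.1
4.5 [-0.1628608  -0.54834882 -0.33408469] 0.5000380063913635
```

View pics/t1.png

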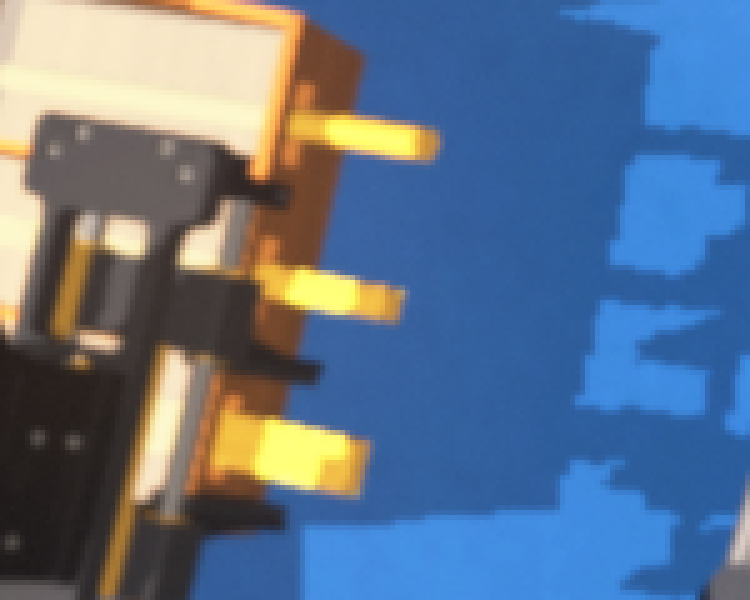

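The fingertips, at crop (300,370) and (270,517), straddle the flat bar's end. They clear the middle rod.

Call:
move_arm --pt "0.5 0.9 -0.5 0.5 0 0.3 -0.5" --pt "0.5 0 0 1.1 0 0 0" --pt "0.5 0 0 1.1 0 0 0" --pt "0.5 0 0 1.0 0 0 0" --pt "0.5 0 0 0 0 0 0"

```text
clock: 5.05
tcp_pos: [0.4454, 0.2128, 0.0598]
tool_rot: [[0.181, 0.981, -0.074], [0.911, -0.195, -0.363], [-0.371, -0.001, -0.929]]
force: [-0.6, -0.0, -0.0]
gripper_width: 0.5
finger_force: 0.0
```

```bash
python3 - <<'E'
from h import *
p=np.load("p.npz");rel(p["tcp"],p["R"]);s=state();print(s["clock"],s["force"],s["gripper_width"])
c=read_camera("side")
cv2.imwrite("pics/s2.png",cv2.resize(c["frame"][260:380,190:340,::-1],None,fx=5,fy=5,interpolation=3))
E
```

```text
shift cm [-0.19  0.09  0.1 ] turn [-0.06 -0.01  0.07] rows 0.0 0.0
5.05 [-0.58599053 -0.04574911 -0.00058903] 0.499609645828905
```

View pics/s2.png

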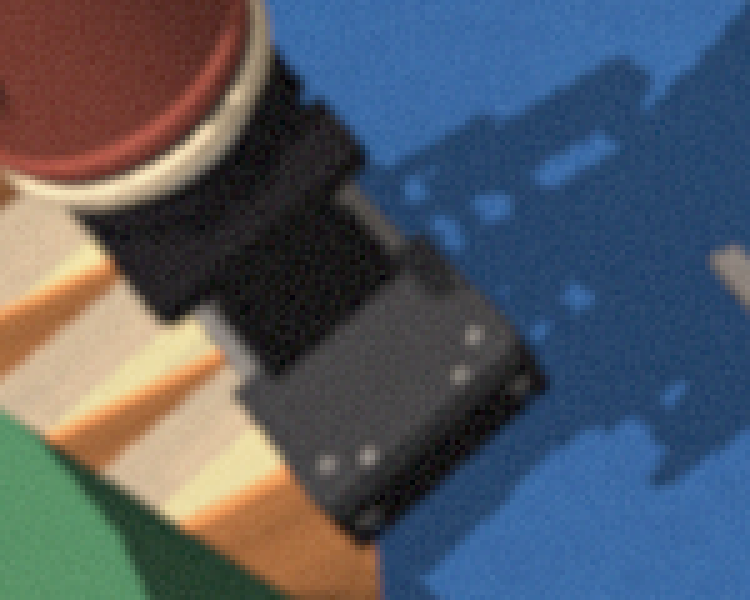

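The gripper hides the bar in this view, but there is no contact force and the pose is within 2 mm of the plan. I'll correct that and close.

Call:
move_arm --pt "0.5 -0.3 0.1 0.1 0 0 0" --pt "0.35 0 0 0 0 0 0" --pt "0.25 0 0 0 0 0 0" --pt "0.1 0 0 0 0 0 0" --pt "0 0 0 0 0 0 0"

```text
clock: 5.6
tcp_pos: [0.4466, 0.2112, 0.0616]
tool_rot: [[0.181, 0.981, -0.071], [0.912, -0.194, -0.362], [-0.368, 0.0, -0.93]]
force: [0.9, 1.1, 0.3]
gripper_width: 0.224
finger_force: 30.2
```

Call:
move_arm --pt "0 0 0 0 0 0 0" --pt "0 0 0 0 0 0 0" --pt "0 0 0 0 0 0 0"

```text
clock: 5.9
tcp_pos: [0.4466, 0.2112, 0.0616]
tool_rot: [[0.181, 0.981, -0.071], [0.912, -0.194, -0.362], [-0.368, 0.0, -0.93]]
force: [1.1, 0.4, 2.0]
gripper_width: 0.226
finger_force: 30.0
```

Gripped at 20 mm width with 30 N. I'll start drawing it out slowly.

Call:
move_arm --pt "0 -0.3 0 0 0 0 0" --pt "0 -0.5 0 0 0 0 0" --pt "0 -0.7 0 0 0 0 0" --pt "0 -0.7 0 0 0 0 0" --pt "0 -0.7 0 0 0 0 0"

```text
clock: 6.4
tcp_pos: [0.4411, 0.184, 0.0725]
tool_rot: [[0.181, 0.981, -0.071], [0.912, -0.194, -0.362], [-0.369, 0.0, -0.93]]
force: [1.9, 2.8, -1.5]
gripper_width: 0.225
finger_force: 30.0
```

```bash
python3 - <<'E'
from h import *
p=np.load("p.npz");s=state();print(s["force"],s["torque"],s["q"],s["gripper_width"]);rel(p["tcp"]+p["out"]*.08,p["R"])
E
```

```text
[ 1.86764992  2.77953122 -1.46684687] [ 1.17900523 -0.32097961  0.01347102] [-0.05586924  0.42761445 -0.74693769  1.83253949  0.49830226  1.36064447
 -1.1968861 ] 0.22455326414411514
shift cm [-5.02 -0.06  0.18] turn [ 0.05 -0.14  0.06] rows 1.0 0.0
```

Call:
move_arm --pt "0 -1.0 0 0 0 0 0" --pt "0 -1.0 0 0 0 0 0" --pt "0 -1.0 0 0 0 0 0" --pt "0 -1.0 0 0 0 0 0" --pt "0 -1.0 0 0 0 0 0"

```text
clock: 6.9
tcp_pos: [0.432, 0.138, 0.0909]
tool_rot: [[0.181, 0.981, -0.072], [0.912, -0.195, -0.362], [-0.369, 0.0, -0.929]]
force: [0.4, 2.1, -0.6]
gripper_width: 0.226
finger_force: 30.0
```

```bash
python3 - <<'E'
from h import *
p=np.load("p.npz");s=state();print(s["force"],s["torque"],s["q"],s["gripper_width"]);rel(p["tcp"]+p["out"]*.155,p["R"])
E
```

```text
[ 0.4177808   2.06722212 -0.56535303] [ 1.02681603 -0.29288418  0.02679368] [ 0.0323801   0.33461418 -0.75144197  1.89536079  0.4634812   1.34612448
 -1.10620583] 0.2255592585269512
shift cm [-7.47 -0.06  0.15] turn [ 0.03 -0.12  0.06] rows 1.5 0.0
```

Call:
move_arm --pt "0 -1.0 0 0 0 0 0" --pt "0 -1.0 0 0 0 0 0" --pt "0 -1.0 0 0 0 0 0" --pt "0 -1.0 0 0 0 0 0" --pt "0 -0.5 0 0 0 0 0"

```text
clock: 7.4
tcp_pos: [0.4239, 0.0968, 0.1076]
tool_rot: [[0.181, 0.981, -0.072], [0.911, -0.195, -0.362], [-0.369, 0.0, -0.929]]
force: [0.1, 1.0, -1.8]
gripper_width: 0.226
finger_force: 30.0
```

```bash
python3 - <<'E'
from h import *
p=np.load("p.npz");s=state();print(s["force"],s["torque"],s["q"],s["gripper_width"]);rel(p["tcp"]+p["out"]*.175,p["R"])
c=read_camera("side")
cv2.imwrite("pics/s3.png",cv2.resize(c["frame"][230:390,190:390,::-1],None,fx=3.7,fy=3.7,interpolation=3))
E
```

```text
[ 0.07561616  0.98332685 -1.84897346] [ 0.95223383 -0.29766906  0.04199547] [ 0.11077118  0.24953655 -0.7464544   1.94330192  0.43020042  1.33441713
 -1.01087014] 0.22607977433851636
shift cm [-4.96 -0.07  0.15] turn [ 0.04 -0.11  0.03] rows 1.0 0.0
```

View pics/s3.png

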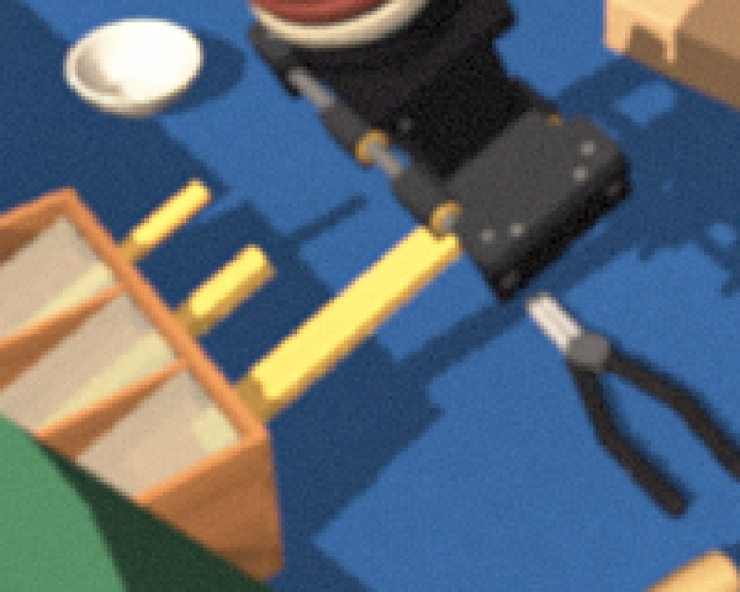

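The bar is sliding out straight and still aligned, with the last 25 mm or so in the slot at crop (250,390). The other two rods are undisturbed.

Call:
move_arm --pt "0 -1.0 0 0 0 0 0" --pt "0 -1.0 0 0 0 0 0" --pt "0 -1.0 0 0 0 0 0" --pt "0 -1.0 0 0 0 0 0" --pt "0 -1.0 0 0 0 0 0"

```text
clock: 7.95
tcp_pos: [0.4148, 0.0514, 0.1259]
tool_rot: [[0.181, 0.981, -0.072], [0.912, -0.194, -0.362], [-0.369, 0.0, -0.929]]
force: [-0.9, 0.6, -3.5]
gripper_width: 0.223
finger_force: 30.0
```

```bash
python3 - <<'E'
from h import *
p=np.load("p.npz");s=state();print(s["force"],s["torque"],s["q"],s["gripper_width"],s["tcp_pos"])
b,g=p["b"],p["g"]
c=read_camera("side")
cv2.imwrite("pics/s4.png",cv2.resize(c["frame"][190:370,210:430,::-1],None,fx=3.3,fy=3.3,interpolation=3))
# carry target: bar level, along block y, over centre
Y=np.array([-np.sin(g[2]),np.cos(g[2]),0]);X=np.array([np.cos(g[2]),np.sin(g[2]),0]);Z=np.array([0,0,1.])
R=np.c_[Y,X,-Z];print(np.linalg.det(R))
C=np.array([g[0],g[1],.045]);G=C-Y*.071;T=G-Z*pinch_z
np.savez("q.npz",R=R,T=T);print(T)
rel(T+.12*Z,R)
E
```

```text
[-0.86278227  0.60359445 -3.52685629] [ 0.47471633 -0.19158977  0.03214718] [ 0.19354153  0.15590919 -0.72784026  1.98767431  0.3927527   1.32293961
 -0.89000917] 0.22307815760309807 [0.41475614 0.05139781 0.12591412]
1.0
[ 0.4849983  -0.27933534  0.0263    ]
shift cm [-29.46  13.34   9.6 ] turn [ -2.62  21.61 -13.81] rows 6.7 3.0
```

View pics/s4.png

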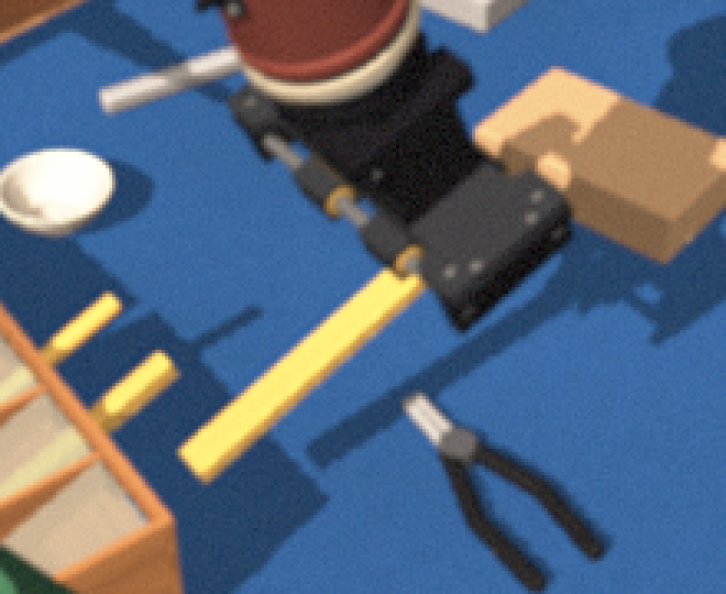

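The bar is fully out at crop (190,460)–(410,280) and has not slipped. I'll lift it, level it, then carry it to the block.

Call:
move_arm --pt "0 -0.3 0 -0.8 0 0 0" --pt "0 -0.6 0 -1.4 0 0 0" --pt "0 -0.6 0 -1.4 0 0 0" --pt "0 -0.6 0 -1.4 0 0 0" --pt "0 -0.3 0 -0.8 0 0 0"

```text
clock: 8.5
tcp_pos: [0.4155, 0.052, 0.1905]
tool_rot: [[0.181, 0.981, -0.069], [0.912, -0.194, -0.361], [-0.368, 0.002, -0.93]]
force: [0.5, -0.3, -4.0]
gripper_width: 0.226
finger_force: 30.0
```

Call:
move_arm --pt "0 0 0 0 -0.4 3.1 -2.0" --pt "0 0 0 0 -0.6 4.9 -3.1" --pt "0 0 0 0 -0.6 5.6 -3.6" --pt "0 0 0 0 -0.6 4.9 -3.1" --pt "0 0 0 0 -0.4 3.1 -2.0"

```text
clock: 9.0
tcp_pos: [0.4151, 0.0507, 0.1893]
tool_rot: [[-0.049, 0.999, 0.002], [0.999, 0.049, 0.004], [0.004, 0.002, -1.0]]
force: [0.1, -0.1, -4.9]
gripper_width: 0.228
finger_force: 30.0
```

```bash
python3 - <<'E'
from h import *
p=np.load("q.npz");s=state();print(s["force"],s["torque"],s["q"],s["tcp_pos"])
rel(p["T"]+[0,0,.12],p["R"])
E
```

```text
[ 0.10908238 -0.08050528 -4.8955839 ] [-0.29050161 -0.09514428 -0.04104415] [ 0.38411593 -0.10904913 -0.56098319  2.01146437 -0.06510686  1.22067317
 -0.10269969] [0.41506154 0.05072878 0.18934038]
shift cm [-33.33   5.35   4.2 ] turn [ 0.12 -0.2   0.14] rows 6.8 0.0
```

Call:
move_arm --pt "0 -1.5 0.6 0 0 0 0" --pt "0 -3.0 0.8 0 0 0 0" --pt "0 -4.0 0.8 0 0 0 0" --pt "0 -4.2 0.7 0 0 0 0" --pt "0 -4.2 0.6 0 0 0 0"

```text
clock: 9.5
tcp_pos: [0.4585, -0.1179, 0.1882]
tool_rot: [[-0.048, 0.999, -0.001], [0.999, 0.048, -0.001], [-0.001, -0.001, -1.0]]
force: [1.2, 1.3, -2.2]
gripper_width: 0.224
finger_force: 30.0
```

Call:
move_arm --pt "0 -4.2 0.6 0 0 0 0" --pt "0 -4.0 0.5 0 0 0 0" --pt "0 -3.6 0.4 0 0 0 0" --pt "0 -3.0 0.2 0 0 0 0" --pt "0 -1.4 0.1 0 0 0 0"

```text
clock: 10.0
tcp_pos: [0.4833, -0.2805, 0.1873]
tool_rot: [[-0.044, 0.999, -0.003], [0.999, 0.044, -0.001], [-0.001, -0.003, -1.0]]
force: [0.1, -0.5, -2.6]
gripper_width: 0.224
finger_force: 30.0
```

Call:
move_arm --pt "0 0 0 0 0 0 0" --pt "0 0 0 0 0 0 0"

```text
clock: 10.2
tcp_pos: [0.484, -0.2757, 0.1876]
tool_rot: [[-0.049, 0.999, -0.001], [0.999, 0.049, 0.002], [0.002, -0.001, -1.0]]
force: [-0.0, 0.3, -3.0]
gripper_width: 0.229
finger_force: 30.0
```

```bash
python3 - <<'E'
from h import *
p=np.load("q.npz");s=state();print(s["force"],s["torque"],s["tcp_pos"],s["gripper_width"])
rel(p["T"]+[0,0,.06],p["R"])
c=read_camera("top");f=c["frame"]
cv2.imwrite("pics/t2.png",cv2.resize(f[200:340,330:520,::-1],None,fx=4,fy=4,interpolation=3))
for n in("top","side"):
  for d in cut_out("flat_bar",n)[:1]: print(n,d["conf"],d["box"]);np.save(f"m_{n}.npy",d["mask"])
sd=read_camera("side");
A=np.array(s["tool_rot"]);G=s["tcp_pos"]-A[:,2]*pinch_z
# predicted bar ends and edges if ungslipped: from grip, -29mm and +171mm along tool x, z=top/bottom
for n,cc in(("top",c),("side",sd)):
  print(n,proj(cc,[G+A@[l,w,h] for l in(-.029,.171) for w in(-.01,.01) for h in(-.005,.005)]).round(1).tolist())
cv2.imwrite("pics/s5.png",cv2.resize(sd["frame"][130:300,280:480,::-1],None,fx=3.5,fy=3.5,interpolation=3))
E
```

```text
[-0.03795561  0.30041603 -2.95608415] [-0.24057229 -0.09830557  0.05757181] [ 0.48398668 -0.27568026  0.18763407] 0.22851449071743268
shift cm [-0.39  0.1  10.13] turn [-0.07 -0.1   0.1 ] rows 2.0 0.0
top 0.85 [359.9, 258.0, 464.7, 279.7]
side 0.7 [270.3, 269.4, 337.7, 332.6]
top [[485.8, 271.4], [483.7, 271.7], [484.7, 258.8], [482.7, 259.2], [359.3, 277.8], [358.8, 277.9], [358.6, 265.1], [358.1, 265.5]]
side [[429.7, 150.0], [429.1, 154.1], [421.7, 147.3], [421.1, 151.5], [378.2, 186.3], [377.8, 190.8], [369.7, 182.9], [369.4, 187.4]]
```

View pics/s5.png

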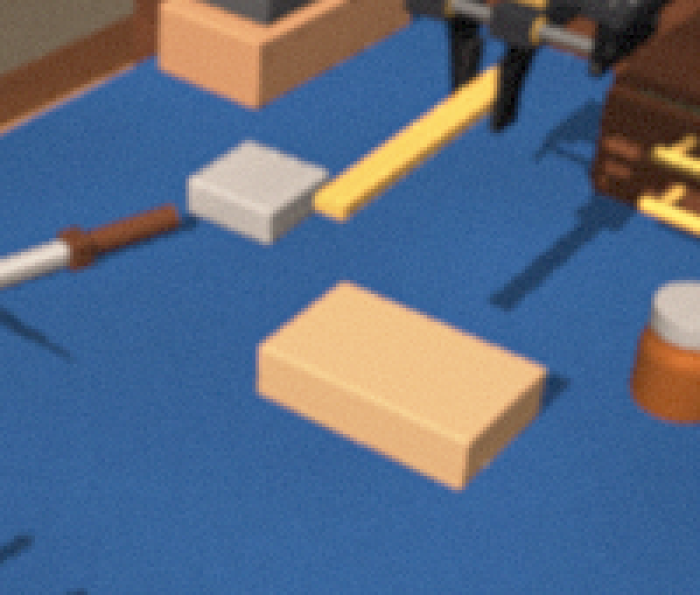

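The side view shows the bar held over the block. Its far end, at crop (317,203)–(345,220), is about 5 px below the rigid prediction, so it sags about 3°. I'll pitch the tool up to compensate, lower part way and check with numbers (no picture views left).

Call:
move_arm --pt "0 -0.1 0 0.5 0 1.0 0" --pt "0 -0.1 0 1.0 0 1.0 0" --pt "0 0 0 1.5 0 1.0 0" --pt "0 0 0 1.0 0 0 0" --pt "0 0 0 0 0 0 0"

```text
clock: 10.9
tcp_pos: [0.4824, -0.2768, 0.1453]
tool_rot: [[-0.047, 0.999, -0.006], [0.997, 0.048, 0.056], [0.056, -0.004, -0.998]]
force: [-0.6, -0.4, -3.4]
gripper_width: 0.224
finger_force: 30.0
```

```bash
cat > fit.py <<'E'
from h import *
def fit(show=True):
    s=state();cams={n:read_camera(n) for n in("top","side")}
    A=np.array(s["tool_rot"]);G=s["tcp_pos"]-A[:,2]*pinch_z;M={}
    for n,c in cams.items():
        ds=cut_out("flat_bar",n);pr=proj(c,[G+A@[.1,0,0]])[0]
        ds=[d for d in ds if d["box"][0]-15<pr[0]<d["box"][2]+15 and d["box"][1]-15<pr[1]<d["box"][3]+15]
        print(n,[(round(d["conf"],2),np.round(d["box"],1).tolist()) for d in ds[:2]])
        if ds: M[n]=ds[0]["mask"]
    def hull(c,p):
        # p: along, lateral, height offset of far end (m), yaw, pitch ; bar modelled from far end back 130 mm
        Rb=A@Ro.from_euler("yz",[p[2],p[3]]).as_matrix()
        P=[G+A@np.array([0,p[1],p[4]])+Rb@np.array([l,w,h]) for l in(.03,.17+p[0]) for w in(-.01,.01) for h in(-.005,.005)]
        return cv2.convexHull(proj(c,P).astype(np.float32))
    def cost(p):
        t=0
        for n,m in M.items():
            h=hull(cams[n],p);r=np.zeros((480*4,640*4),np.uint8);cv2.fillConvexPoly(r,np.round(h*4+1.5).astype(int),255)
            r=cv2.resize(r,(640,480),interpolation=cv2.INTER_AREA)/255.
            q=proj(cams[n],[G+A@[.045,0,0],G+A@[.1,0,0]]);e=q[1]-q[0];v,u=np.mgrid[:480,:640]
            keep=((u-q[0,0])*e[0]+(v-q[0,1])*e[1])>0
            t+=(abs(r-m)*keep).sum()
        return t+1e3*abs(p[4])+1e3*abs(p[0])
    from scipy.optimize import minimize
    o=minimize(cost,[0,0,0,0,0],method="Nelder-Mead",options=dict(initial_simplex=np.vstack([np.zeros(5),np.diag([.004,.003,.05,.03,.002])]),maxiter=250))
    print("along mm, lat mm",(o.x[:2]*1e3).round(1),"pitch,yaw deg",np.degrees(o.x[2:4]).round(2),"h mm",round(o.x[4]*1e3,1),"cost",round(o.fun,1),round(cost(np.zeros(5)),1))
    p=o.x;Rb=A@Ro.from_euler("yz",[p[2],p[3]]).as_matrix()
    C=G+A@np.array([0,p[1],p[4]])+Rb@np.array([.07+p[0],0,0]);E=Rb[:,0]
    print("centre",C.round(4),"axis",E.round(3),"slope deg",np.degrees(np.arcsin(E[2])).round(2),"force",s["force"].round(1),"clock",s["clock"])
    return C,E
if __name__=="__main__": 
    C,E=fit();g=np.load("p.npz")["g"];Y=np.array([-np.sin(g[2]),np.cos(g[2]),0]);X=np.array([Y[1],-Y[0],0])
    d=C-[g[0],g[1],.045];print("off block: along",(d@Y*1e3).round(1),"across",(d@X*1e3).round(1),"h",(d[2]*1e3).round(1),"yaw err deg",np.degrees(np.arcsin(E@X)).round(2))
    q=np.load("q.npz");rel(q["T"],q["R"])
E
timeout 100 python3 fit.py
```

```text
top [(0.78, [358.7, 261.5, 460.6, 281.2]), (0.46, [378.4, 228.4, 432.4, 313.7])]
side [(0.83, [374.6, 165.7, 420.8, 205.8])]
along mm, lat mm [-0.4  0.7] pitch,yaw deg [-0.59 -0.07] h mm 1.2 cost 116.9 147.2
centre [ 0.4798 -0.2083  0.166 ] axis [-0.049  0.998  0.046] slope deg 2.61 force [-0.6 -0.4 -3.4] clock 10.9
off block: along 0.2 across -1.8 h 121.0 yaw err deg -0.1
shift cm [-0.86  0.07 12.18] turn [ 0.02 -3.05  0.1 ] rows 2.4 0.4
```

```bash
python3 - <<'E'
from h import *
s=state();A=np.array(s["tool_rot"]);G=s["tcp_pos"]-A[:,2]*pinch_z
c=read_camera("side");ms=cut_out("flat_bar","side");m=ms[0]["mask"];print(ms[0]["box"],s["tcp_pos"])
# mask: lower boundary per column vs predicted for pitches
cols=range(374,416,4)
print("mask lo/hi",[(u,int(np.where(m[:,u])[0].min()),int(np.where(m[:,u])[0].max())) for u in cols if m[:,u].any()])
hsv=cv2.cvtColor(c["frame"],cv2.COLOR_RGB2HSV);y=(hsv[...,0]<35)&(hsv[...,1]>90)&(hsv[...,2]>100)
print("colour",[(u,[int(v)+150 for v in np.where(y[150:215,u])[0][[0,-1]]]) for u in cols if y[150:215,u].any()])
for pd in(0,-1,-2,-3,-4):
    Rb=A@Ro.from_euler("y",np.radians(pd)).as_matrix()
    P=[G+Rb@np.array([l,w,h]) for l in(.02,.17) for w in(-.01,.01) for h in(-.005,.005)]
    r=np.zeros((480,640),np.uint8);cv2.fillConvexPoly(r,np.round(cv2.convexHull(proj(c,P).astype(np.float32))).astype(int),1)
    print(pd,[(u,int(np.where(r[:,u])[0].min()),int(np.where(r[:,u])[0].max())) for u in cols if r[:,u].any()])
E
```

```text
[372.3, 164.6, 419.5, 205.5] [ 0.48413579 -0.2772274   0.14840368]
mask lo/hi [(374, 196, 204), (378, 193, 205), (382, 190, 202), (386, 187, 199), (390, 184, 196), (394, 182, 193), (398, 179, 190), (402, 177, 187), (406, 174, 184), (410, 171, 182), (414, 169, 179)]
colour [(374, [196, 214]), (378, [193, 214]), (382, [190, 214]), (386, [188, 199]), (390, [185, 196]), (394, [182, 193]), (398, [180, 190]), (402, [177, 187]), (406, [174, 184]), (410, [170, 181]), (414, [167, 179])]
0 [(374, 192, 202), (378, 190, 203), (382, 187, 200), (386, 185, 198), (390, 182, 195), (394, 180, 192), (398, 177, 189), (402, 174, 187), (406, 172, 184), (410, 170, 181), (414, 172, 178)]
-1 [(374, 194, 203), (378, 192, 204), (382, 189, 201), (386, 186, 199), (390, 184, 196), (394, 181, 193), (398, 178, 190), (402, 176, 188), (406, 173, 185), (410, 171, 182), (414, 173, 179)]
-2 [(374, 195, 204), (378, 192, 205), (382, 190, 202), (386, 187, 200), (390, 184, 197), (394, 181, 194), (398, 179, 191), (402, 176, 188), (406, 173, 185), (410, 171, 182), (414, 173, 179)]
-3 [(374, 196, 205), (378, 193, 206), (382, 190, 203), (386, 187, 200), (390, 184, 197), (394, 182, 194), (398, 179, 191), (402, 176, 188), (406, 173, 185), (410, 171, 182), (414, 173, 179)]
-4 [(374, 196, 207), (378, 193, 207), (382, 191, 204), (386, 188, 201), (390, 185, 198), (394, 182, 195), (398, 179, 192), (402, 176, 189), (406, 173, 186), (410, 171, 183), (414, 173, 180)]
```

Averaging over the readings, the sag is about 1.7° relative to the tool. I'll take back about 1.3° and descend to about 2 cm above the block.

Call:
move_arm --pt "0 0 0.1 1.5 0 -0.7 0" --pt "0 0 0 2.5 0 -0.6 0" --pt "0 0 0 2.5 0 0 0" --pt "0 0 0 2.0 0 0 0" --pt "0 0 0 1.2 0 0 0"

```text
clock: 11.7
tcp_pos: [0.4841, -0.2733, 0.0499]
tool_rot: [[-0.048, 0.999, -0.003], [0.998, 0.048, 0.031], [0.032, -0.001, -1.0]]
force: [-0.1, -0.1, -2.3]
gripper_width: 0.228
finger_force: 30.0
```

Call:
move_arm --pt "0 0 0 0 0 0 0"

```text
clock: 11.8
tcp_pos: [0.4838, -0.2731, 0.0499]
tool_rot: [[-0.048, 0.999, -0.004], [0.998, 0.048, 0.032], [0.032, -0.002, -0.999]]
force: [-0.3, -0.2, -3.1]
gripper_width: 0.221
finger_force: 30.0
```

```bash
timeout 100 python3 fit.py; python3 - <<'E'
from rig import *
for _ in range(3):
    read_camera("top");s=state();print(s["tcp_pos"].round(4),s["force"].round(1))
E
```

```text
top [(0.94, [351.8, 262.9, 444.5, 278.9])]
side [(0.77, [368.6, 200.6, 411.4, 248.4])]
along mm, lat mm [-0.4  0.8] pitch,yaw deg [-2.7 -0.3] h mm 1.7 cost 107.2 236.4
centre [ 0.4809 -0.2041  0.0658] axis [-0.054  0.998 -0.015] slope deg -0.86 force [-0.3 -0.2 -3.1] clock 11.8
off block: along 4.3 across -0.5 h 20.8 yaw err deg -0.39
shift cm [-0.6  -0.07  2.59] turn [ 0.08 -1.71  0.07] rows 0.5 0.2
[ 0.4854 -0.2741  0.0523] [-0.6  0.  -3.4]
[ 0.4853 -0.274   0.0521] [-0.   0.2 -3.5]
[ 0.4851 -0.2739  0.0519] [-0.  -0.2 -3.5]
```

Call:
move_arm --pt "0 -0.25 0 0.5 0 0.5 0" --pt "0 -0.25 0 0.5 0 0 0" --pt "0 0 0 0.4 0 0 0" --pt "0 0 0 0.2 0 0 0" --pt "0 0 0 0 0 0 0"

```text
clock: 12.65
tcp_pos: [0.4845, -0.2777, 0.0343]
tool_rot: [[-0.048, 0.999, -0.003], [0.998, 0.048, 0.04], [0.04, -0.001, -0.999]]
force: [-0.7, -0.4, -3.3]
gripper_width: 0.228
finger_force: 30.0
```

Call:
move_arm --pt "0 0 0 0.1 0 0 0" --pt "0 0 0 0.1 0 0 0" --pt "0 0 0 0 0 0 0"

```text
clock: 12.95
tcp_pos: [0.4848, -0.2779, 0.0328]
tool_rot: [[-0.048, 0.999, -0.002], [0.998, 0.048, 0.04], [0.04, -0.0, -0.999]]
force: [0.3, 0.3, -2.6]
gripper_width: 0.224
finger_force: 30.0
```

```bash
timeout 100 python3 fit.py
```

```text
top [(0.67, [378.0, 228.4, 433.8, 317.5]), (0.65, [353.6, 262.3, 444.9, 281.9])]
side [(0.73, [368.1, 205.8, 415.7, 252.8])]
along mm, lat mm [-9.3 -7.7] pitch,yaw deg [-38.19  31.13] h mm -8.5 cost 2864.4 4028.2
centre [ 0.4997 -0.2359  0.0241] axis [ 0.372  0.716 -0.591] slope deg -36.24 force [ 0.3  0.3 -2.6] clock 12.95
off block: along -28.3 across 16.8 h -20.9 yaw err deg 23.9
shift cm [-0.16  0.01  0.66] turn [-0.01 -2.26  0.08] rows 0.1 0.3
```

```bash
sed -i 's/^        print(n,\[(round/        ds=sorted(ds,key=lambda d:d["mask"].sum() if d["conf"]>.3 else 1e9)\n&/' fit.py; timeout 100 python3 fit.py
```

```text
top [(0.91, [354.2, 264.0, 433.3, 279.2])]
side [(0.64, [369.0, 208.4, 414.2, 254.4])]
along mm, lat mm [-0.2 -0.5] pitch,yaw deg [-3.04  0.44] h mm 2.1 cost 90.1 240.9
centre [ 0.4815 -0.209   0.0486] axis [-0.041  0.999 -0.014] slope deg -0.78 force [-0.1  0.8 -2.9] clock 13.15
off block: along -0.5 across -0.2 h 3.6 yaw err deg 0.36
shift cm [-0.16  0.01  0.65] turn [-0.02 -2.27  0.07] rows 0.1 0.3
```

Call:
move_arm --pt "0 -0.05 0 0.1 0 0 0" --pt "0 -0.05 0 0.1 0 0 0" --pt "0 0 0 0.1 0 0 0" --pt "0 0 0 0 0 0 0"

```text
clock: 13.75
tcp_pos: [0.4847, -0.2788, 0.0296]
tool_rot: [[-0.048, 0.999, -0.002], [0.998, 0.048, 0.04], [0.04, -0.0, -0.999]]
force: [0.5, -0.9, -2.9]
gripper_width: 0.224
finger_force: 30.0
```

Call:
move_arm --pt "0 0 0 0.1 0 0 0" --pt "0 0 0 0 0 0 0"

```text
clock: 13.95
tcp_pos: [0.4848, -0.2789, 0.0288]
tool_rot: [[-0.048, 0.999, -0.002], [0.998, 0.048, 0.039], [0.04, -0.0, -0.999]]
force: [0.1, -0.2, -1.6]
gripper_width: 0.224
finger_force: 30.0
```

Call:
move_arm --pt "0 0 0 0.1 0 0 0" --pt "0 0 0 0 0 0 0"

```text
clock: 14.15
tcp_pos: [0.4849, -0.2789, 0.0279]
tool_rot: [[-0.048, 0.999, -0.002], [0.998, 0.048, 0.039], [0.039, -0.0, -0.999]]
force: [-1.1, -0.8, -0.4]
gripper_width: 0.223
finger_force: 30.0
```

```bash
timeout 100 python3 fit.py; python3 -c "
from rig import *
print(state()['torque'])"
```

```text
top [(0.93, [354.9, 265.4, 434.2, 280.4])]
side []
along mm, lat mm [0. 0.] pitch,yaw deg [ 3.57 -0.06] h mm 0.0 cost 59.3 65.4
centre [ 0.4815 -0.2101  0.0537] axis [-0.049  0.994  0.102] slope deg 5.83 force [-1.1 -0.8 -0.4] clock 14.15
off block: along -1.7 across -0.2 h 8.7 yaw err deg -0.12
shift cm [-0.05  0.01  0.16] turn [-0.01 -2.26  0.07] rows 0.0 0.3
[-0.33378669 -0.0520521   0.01138412]
```

Contact has started, with the carried weight coming off the wrist. I'll ease down a little more.

Call:
move_arm --pt "0 0 0 0.1 0 0 0" --pt "0 0 0 0 0 0 0"

```text
clock: 14.55
tcp_pos: [0.4849, -0.2789, 0.0275]
tool_rot: [[-0.048, 0.999, -0.002], [0.998, 0.048, 0.039], [0.039, -0.0, -0.999]]
force: [-3.1, -0.9, 5.6]
gripper_width: 0.223
finger_force: 30.0
```

Call:
move_arm --pt "0 0 0 0.05 0 0 0" --pt "0 0 0 0 0 0 0"

```text
clock: 14.75
tcp_pos: [0.485, -0.2789, 0.0274]
tool_rot: [[-0.048, 0.999, -0.002], [0.998, 0.048, 0.039], [0.039, -0.0, -0.999]]
force: [-5.0, 0.2, 9.3]
gripper_width: 0.223
finger_force: 30.0
```

```bash
timeout 100 python3 fit.py; python3 -c "
from rig import *
print(state()['torque'])"
```

```text
top [(0.67, [354.8, 266.0, 433.8, 279.7])]
side [(0.57, [370.0, 212.3, 410.5, 254.5]), (0.47, [353.1, 210.0, 439.4, 272.1])]
along mm, lat mm [-1.4  0.5] pitch,yaw deg [-0.93 -0.15] h mm 2.4 cost 97.7 140.0
centre [ 0.482  -0.2111  0.0452] axis [-0.051  0.998  0.023] slope deg 1.31 force [-5.   0.2  9.3] clock 14.75
off block: along -2.7 across 0.2 h 0.2 yaw err deg -0.22
shift cm [-0.04 -0.    0.11] turn [ 0.   -2.24  0.07] rows 0.0 0.3
[0.19458277 0.81106046 0.12713336]
```

Call:
move_arm --pt "0 0 0 -0.08 0 0 0" --pt "0 0 0 0 0 0 0"

```text
clock: 15.15
tcp_pos: [0.4849, -0.2789, 0.0275]
tool_rot: [[-0.048, 0.999, -0.002], [0.998, 0.048, 0.039], [0.039, 0.0, -0.999]]
force: [-2.7, -0.7, 5.4]
gripper_width: 0.227
finger_force: 30.0
```

Call:
move_arm --pt "0.26 0 0 0 0 0 0" --pt "0.3 0 0 0 0 0 0" --pt "0.4 0 0 0 0 0 0" --pt "0.5 0 0 0 0 0 0" --pt "0.5 0 0 0 0 0 0"

```text
clock: 15.65
tcp_pos: [0.4848, -0.2786, 0.027]
tool_rot: [[-0.048, 0.999, -0.002], [0.998, 0.048, 0.04], [0.04, -0.0, -0.999]]
force: [0.6, -0.7, -0.4]
gripper_width: 0.463
finger_force: 0.0
```

```bash
timeout 100 python3 fit.py
```

```text
top [(0.83, [356.8, 263.9, 441.2, 280.7])]
side [(0.55, [368.6, 208.7, 415.7, 254.4]), (0.7, [353.9, 208.5, 438.7, 272.5])]
along mm, lat mm [-0.3  0.8] pitch,yaw deg [-2.28 -0.33] h mm 0.4 cost 81.6 174.4
centre [ 0.4819 -0.2097  0.0453] axis [-0.054  0.999  0.   ] slope deg 0.0 force [ 0.6 -0.7 -0.4] clock 15.65
off block: along -1.3 across 0.1 h 0.3 yaw err deg -0.41
shift cm [-0.07  0.02  0.08] turn [-0.02 -2.27  0.07] rows 0.0 0.3
```

The bar lies flat and centred to within about 1 mm and 0.4°. I'll withdraw straight up.

Call:
move_arm --pt "0.5 0 0 -0.8 0 0 0" --pt "0.5 0 0 -1.5 0 0 0" --pt "0.5 0 0 -2.5 0 0 0" --pt "0.5 0 0 -4 0 0 0" --pt "0.5 0 0 -4 0 0 0"

```text
clock: 16.35
tcp_pos: [0.4849, -0.2837, 0.1576]
tool_rot: [[-0.048, 0.999, -0.002], [0.998, 0.048, 0.04], [0.04, -0.0, -0.999]]
force: [0.9, -1.4, 0.3]
gripper_width: 0.498
finger_force: 0.0
```

Call:
move_arm --pt "0.5 -4 0 -2 0 0 0" --pt "0.5 -4 0 -1 0 0 0" --pt "0.5 -4 0 0 0 0 0" --pt "0.5 -4 0 0 0 0 0" --pt "0.5 -2 0 0 0 0 0"

```text
clock: 16.85
tcp_pos: [0.4925, -0.4687, 0.1791]
tool_rot: [[-0.045, 0.999, -0.002], [0.998, 0.045, 0.038], [0.038, -0.0, -0.999]]
force: [0.6, 1.6, 0.2]
gripper_width: 0.503
finger_force: 0.0
```

```bash
python3 - <<'E'
from h import *
g=np.load("p.npz")["g"]
for n in("top","side"):
    c=read_camera(n)
    for d in cut_out("flat_bar",n)[:2]:
        cs=max(cv2.findContours(d["mask"].astype(np.uint8),0,2)[0],key=cv2.contourArea);r=cv2.minAreaRect(cs)
        P=onz(c,cv2.boxPoints(r),.05);C=P.mean(0);print(n,round(d["conf"],2),d["box"],r,"centre",C.round(4),np.linalg.norm(np.diff(P,axis=0),axis=1).round(3))
        e=P[1]-P[0] if np.linalg.norm(P[1]-P[0])>.1 else P[2]-P[1];print("axis deg",np.degrees(np.arctan2(e[1],e[0])).round(2),"want",np.degrees(g[2]).round(2)+90)
    L=np.array([[a,b,.05] for a,b in((.01,.1),(.01,-.1),(-.01,-.1),(-.01,.1))])
    print(n,"ideal",proj(c,T2(g,L)).round(1).tolist())
print(g,state()["force"].round(1),state()["clock"])
E
```

```text
top 0.69 [357.3, 263.3, 457.7, 280.4] ((406.50341796875, 271.56231689453125), (10.520627975463867, 101.44381713867188), 86.93350982666016) centre [ 0.4816 -0.2073  0.05  ] [0.193 0.02  0.192]
axis deg -87.02 want 92.69
top 0.17 [170.1, 252.0, 202.5, 265.0] ((185.3918914794922, 258.1486511230469), (29.756216049194336, 7.726752281188965), 9.462321281433105) centre [0.5081 0.2126 0.05  ] [0.015 0.056 0.015]
axis deg -99.65 want 92.69
top ideal [[354.2, 268.8], [459.3, 263.7], [460.1, 274.3], [354.8, 279.4]]
side 0.77 [369.0, 208.4, 420.5, 253.2] ((392.7950744628906, 230.7540740966797), (10.114913940429688, 65.81095886230469), 50.19443130493164) centre [ 0.478  -0.2022  0.05  ] [0.213 0.035 0.207]
axis deg -86.85 want 92.69
side ideal [[365.5, 246.8], [413.5, 207.4], [420.8, 210.4], [373.1, 250.5]]
[ 0.4816703  -0.20841338  0.04689045] [ 0.3  0.3 -0.1] 17.05
```

The bar's centre is about 1 mm from the target and it is square to within about 0.3°. The gripper is clear, so I'm handing in.

```bash
python3 -c "
from rig import *
print(job_done())"
```

```text
the job is handed in; nothing more can be done
None
```

The flat bar is out of the bin and lies flat across the middle of the soldering block, by the last measurement about 1 mm off centre and 0.3° from square; it is released and the job is handed in at about 17 s, with nothing else knowingly moved.

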